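# Restart the lab pump after a filter change

## Task

The pump's filter tray was left open. Push the tray fully home, then restart the pump on the control box: press the blue key, then the yellow, then the green, one at a time, each right down and let up again before the next. Press no key before the tray is home or out of its turn, leave the red stop key alone, and do not disturb the glassware standing about.

Things in the scene. Friction and masses are not known exactly. Their poses are not given: they have to be found in the camera images.
- tray_front (a point): Centre of the outer face of the filter tray's aluminium front plate (110 wide, 50 high, 12 thick) on the pump, 43 mm above the bench; moves with the tray. +x points level into the pump (push this way to shut), y along the plate, z up. Pump: fixed black casing 160 (x) x 140 x 80 high, a 45 mm high white head on it from 70 mm behind its front. The shut plate stands 12 mm proud of the casing.
- filter_tray (a joint): How far the filter tray is pulled out of the pump, in m: 0 = fully home, at most 0.075. It slides with about 2 N of friction and stays where it is left.
- control_box: Fixed white control box, 170 (x) x 130 (y) x 50 high, origin at the centre of its underside, +x to the side of the black display, z up. The four round keys stand on its level top in a 2 x 2 square, 48 mm apart along the box's x and 50 mm along its y, on the half nearer the robot; which colour is at which place changes.
- blue_key_top (a point): Centre of the top face of the blue key: round cap 26 mm across in a black round housing 42 mm across. At rest its top is 74 mm above the bench, 11 mm above the housing's rim. z is up; the key is pressed straight down.
- blue_key (a joint): Travel of the blue key in m: 0 = up, 0.007 = right down. A spring returns it; it starts to move at about 1.5 N and is right down at about 5 to 6 N.
- blue_pin (a joint): Tell-tale of the blue key: a white pin 5 mm across on the housing's rim, on the box's -x side of the cap, always below the cap's top. 0 = standing (key not pressed yet); the key takes it down and it stays down, about 0.005 to 0.007 m, once the key has been pressed right down. It cannot be touched by the robot.
- yellow_key_top (a point): Centre of the top face of the yellow key: round cap 26 mm across in a black round housing 42 mm across. At rest its top is 74 mm above the bench, 11 mm above the housing's rim. z is up; the key is pressed straight down.
- yellow_key (a joint): Travel of the yellow key in m: 0 = up, 0.007 = right down. A spring returns it; it starts to move at about 1.5 N and is right down at about 5 to 6 N.
- yellow_pin (a joint): Tell-tale of the yellow key: a white pin 5 mm across on the housing's rim, on the box's -x side of the cap, always below the cap's top. 0 = standing (key not pressed yet); the key takes it down and it stays down, about 0.005 to 0.007 m, once the key has been pressed right down. It cannot be touched by the robot.
- green_key_top (a point): Centre of the top face of the green key: round cap 26 mm across in a black round housing 42 mm across. At rest its top is 74 mm above the bench, 11 mm above the housing's rim. z is up; the key is pressed straight down.
- green_key (a joint): Travel of the green key in m: 0 = up, 0.007 = right down. A spring returns it; it starts to move at about 1.5 N and is right down at about 5 to 6 N.
- green_pin (a joint): Tell-tale of the green key: a white pin 5 mm across on the housing's rim, on the box's -x side of the cap, always below the cap's top. 0 = standing (key not pressed yet); the key takes it down and it stays down, about 0.005 to 0.007 m, once the key has been pressed right down. It cannot be touched by the robot.
- red_key_top (a point): Centre of the top face of the red key (stop key): round cap 26 mm across in a black round housing 42 mm across. At rest its top is 74 mm above the bench, 11 mm above the housing's rim. z is up; the key is pressed straight down.
- red_key (a joint): Travel of the red key in m: 0 = up, 0.007 = right down. A spring returns it; it starts to move at about 1.5 N and is right down at about 5 to 6 N.
- red_pin (a joint): Tell-tale of the red key: a white pin 5 mm across on the housing's rim, on the box's -x side of the cap, always below the cap's top. 0 = standing (key not pressed yet); the key takes it down and it stays down, about 0.005 to 0.007 m, once the key has been pressed right down. It cannot be touched by the robot.
- sample_jar: Loose amber glass jar with a red lid, 40 mm across, 60 high; origin at the centre of its underside. A bystander.
- beaker: Loose glass beaker, 66 mm across, 85 high; origin at the centre of its underside. A bystander.
- reagent_bottle: Loose glass bottle with a blue cap, 72 mm across, 140 high; origin at the centre of its underside. A bystander.
There are look-alikes about, which are no part of the job. Of the things that look like the part that bears tray_front, the middle-sized one is meant.

How it is judged:
By the outcome, as a careful person would: the job done as asked, in the order asked, and still so for the second after the job is handed in, with the robot touching nothing.
It also fails if it takes over 56 s, if anything falls off the work surface, if the arm or the gripper's body presses on something with over 40 N, if the wrist force passes 120 N, or if a joint passes its speed limit or range.

## Robot

A 6-joint arm with a two-finger parallel gripper is mounted at the origin on the work surface. World frame = base frame: x ahead of the robot, y to its left, z up, the work surface at z = 0. Lengths are in m, angles in degrees, forces in N, time in s.
With the tool pointing down it reaches from about 0.35 to 0.875 m from the base axis. Payload 4.2 kg.
Tool frame: the origin (TCP) lies on the centre line of the jaws, within the pads' length; the fingertips stand 22 mm ahead of it and the grasp point (between the pads) lies 3 mm ahead of it (r.tcp_to_tips is the distance from the TCP to the fingertips, in m); z points along the fingers, y is the line along which they close (so a half turn about z gives the same grasp; the last joint's range is limited). The gripper opens to 87 mm and grips with 3 to 60 N. Pads are 19 mm wide; open, the fingers measure 117 mm over their backs; the gripper's body (75 mm by 190 mm) begins 51 mm behind the grasp point.
Start: joints at [91.192, 22.042, 0.453, 0, -68.411, -14.817], TCP at [0.147, 0.607, 0.245] pointing down, gripper open.
Joint ranges: [-179.83, 179.83], [-69.29, 118.12], [-61.27, 80.66], [-181.25, 117.63], [-171.15, -9.14], [-177.46, 177.46]. Speed limits (degrees/s): [159.86, 159.86, 180, 180, 180, 180].

## Interface

Orientations are given as a 3x3 rotation matrix whose columns are the frame's x, y, z axes.
In Python, from station import r gives the robot as it stands.
- The arm moves only by the tool apply_moves, never from a script. Its argument "plan" is a list of rows, each an object with "grip": the opening, from 0 (shut) to 1 (fully open); "offset": the shift along the tool's x, y, z in cm, a list of three; "spin": the turn about the tool's z in rad. A call has 1 to 5 rows; each row is the pose to reach, as a shift and turn from the pose commanded when the call began, along the tool's axes at that moment; what a row does not reach only later rows make up. A row lasts 1/10 s, in which the tool goes at most 50 mm and 8.59 degrees, less where a joint would pass 70% of its speed; a pose out of reach is approached as far as the arm can. A call with a gripper value outside its range is refused whole. The fingers move at their own pace and stop on an object; the grip force is fixed at half the most. Time passes only in rows, so rows that repeat a pose let the fingers close. It gives the time, the measured TCP pose, the force, the opening and the grip force at its end, in the units of the state.
- r.sense(): the state, without advancing time (a new reading comes with each control period).
- r.capture(name): name is "side" or "top" or "wrist"; returns a dict with "img" (420x560x3 uint8, blue, green, red), "depth" (420x560 float32, m along the optical axis (not along the pixel's ray), 0 where there is no reading), "mtx" (3x3 intrinsics, pixels), "R" (3x3) and "t" (3): a world point X has camera coordinates R X + t. Camera axes: x right, y down, z forward; pixel columns grow to the right and rows downward; lengths in m; the calibration is good to about 2 mm. A picture is of the moment at which its call begins.
- r.finish_job(): hands the job in; it is judged then, once.
The state is a dict: "time_s": time; "joints": joint angles; "joint_velocities": joint speeds; "effort": joint torques, N m; "tcp_pos": TCP position; "ee_rot": TCP orientation; "wrist_force": force on the tool from outside, world axes, zero at the start; "moment": the same for the moment, N m; "gripper_width": opening from 0.0 (shut) to 1.0 (fully open); "gripper_force": force on a finger pad.
Only numpy, scipy, OpenCV 4.12 (cv2) and the standard library are available. Lean on these libraries where they do the work, as an engineer would, in place of code of your own. Each camera call takes 0.05 s, during which the arm holds its last target. There are 200 camera calls.

## Working session

There is one attempt and no reset: what is moved stays moved. The work goes in short steps, Python scripts to look and compute and a tool call to move; the robot and the scene stay as the last step left them, time stands still between calls to the robot, and variables do not carry over. Pictures are saved under pics/ and viewed, at most 10 in all, crops included, and the job is handed in when it is done.

Besides the shell and the picture viewer there is one more tool, called after "Request:" as name(argument=value, ...), one argument or row to a line, values as JSON. apply_moves: Moves the arm, as the interface text tells. Its arguments: {"type":"object","properties":{"plan":{"type":"array"}},"required":["plan"]}

```bash
mkdir -p pics; cat > h.py <<'E'
import numpy as np, cv2
from station import r
def pt(c,u,v,z=None):
    K,R,t=c["mtx"],c["R"],c["t"]; d=R.T@np.linalg.inv(K)@np.array([u,v,1.]); o=-R.T@t
    if z is None:
        return o+d*c["depth"][int(v),int(u)]
    return o+d*(z-o[2])/d[2]
E
python3 - <<'E'
from h import *
import pickle
for n in("top","side"):
    c=r.capture(n); cv2.imwrite(f"pics/{n}0.png",c["img"]); pickle.dump(c,open(n+".pkl","wb"))
    print(n,-c["R"].T@c["t"],c["mtx"][0,0])
s=r.sense();print(s["time_s"],s["tcp_pos"],s["ee_rot"],s["gripper_width"],s["wrist_force"])
E
```

```text
top [ 0.33362842 -0.01249879  1.64239622] 512.5577170570426
side [ 0.40578216 -0.79177776  0.60894035] 401.2809769270241
0.1 [0.1471088  0.60695019 0.24360088] [[ 9.71810806e-01 -2.35761813e-01 -3.52282975e-04]
 [-2.35762058e-01 -9.71809058e-01 -1.84564554e-03]
 [ 9.27809522e-05  1.87667324e-03 -9.99998235e-01]] 0.9963996846643037 [0.37611187 0.67715482 0.51466179]
```

View pics/top0.png

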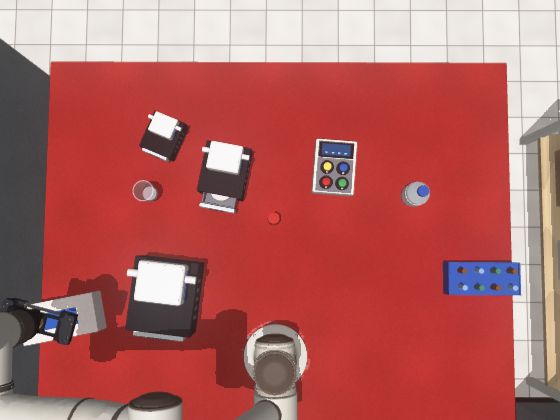

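View pics/side0.png

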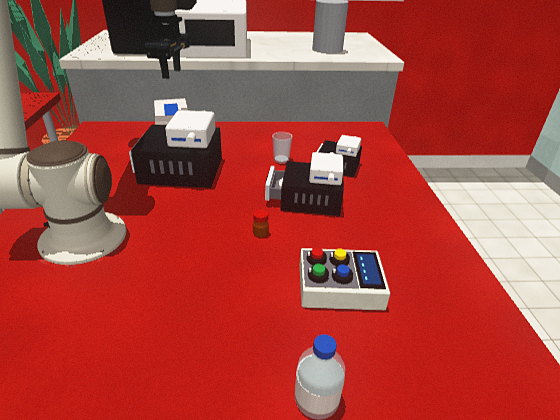

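The top view shows the middle-sized pump at about (225,172), its open tray plate at about (218,206), and the control box at (335,167) with yellow upper left, blue upper right, red lower left and green lower right. The jar is at (274,218), the beaker at (145,190) and the bottle at (416,194).

```bash
python3 - <<'E'
from h import *
import pickle
c=pickle.load(open("top.pkl","rb")); s=pickle.load(open("side.pkl","rb"))
np.set_printoptions(precision=4,suppress=True)
def blob(c,roi,lo,hi):
    x0,y0,x1,y1=roi; h=cv2.cvtColor(c["img"],cv2.COLOR_BGR2HSV)[y0:y1,x0:x1]
    m=cv2.inRange(h,lo,hi); n,l,st,ce=cv2.connectedComponentsWithStats(m); i=1+np.argmax(st[1:,4]); return ce[i]+[x0,y0],st[i,4]
C={"blue":((105,120,60),(130,255,255)),"yellow":((22,120,80),(35,255,255)),"green":((45,100,50),(85,255,255)),"red":((0,150,90),(8,255,255))}
R={"blue":(337,161,352,175),"yellow":(320,160,335,175),"green":(335,176,350,190),"red":(319,176,334,189)}
for k in C:
    p,a=blob(c,R[k],*C[k]); print(k,p,a,pt(c,*p,.074),"depth",pt(c,*p))
S={"blue":(334,262,354,282),"yellow":(332,246,349,264),"green":(309,260,329,282),"red":(309,246,325,264)}
for k in C:
    p,a=blob(s,S[k],*C[k]); print(k,p,a,pt(s,*p,.072))
# pump: casing (top z .08), plate by depth
H=np.array([[pt(c,u,v) for u in range(560)] for v in range(420)])
z=H[...,2]; np.save("H.npy",H)
roi=np.zeros(z.shape,bool); roi[130:220,185:260]=1
for n,m in(("case",roi&(z>.072)&(z<.088)),("head",roi&(z>.11)&(z<.14)),("mid",roi&(z>.05)&(z<.072))):
    P=H[m][:,:2].astype(np.float32); print(n,len(P),cv2.minAreaRect(P) if len(P) else 0, H[m][:,2].mean())
m=(z>.02)&(z<.2); 
im=cv2.resize(c["img"][130:225,185:285],None,fx=7,fy=6,interpolation=cv2.INTER_CUBIC); cv2.imwrite("pics/crop.png",im)
m=np.zeros(z.shape,bool);m[135:200,308:362]=1;m&=(z>.04)&(z<.09);print("box",cv2.minAreaRect(H[m][:,:2].astype(np.float32)))
print("jar",pt(c,274,218,.06),"beaker",pt(c,145,190,.04),"bottle",pt(c,416,194,.1))
E
```

```text
blue [343.1667 167.1042] 48 [ 0.5891 -0.2064  0.074 ] depth [ 0.5891 -0.2064  0.074 ]
yellow [327.1321 165.7547] 53 [ 0.593 -0.157  0.074] depth [ 0.594  -0.1576  0.0682]
green [341.9792 182.375 ] 48 [ 0.5416 -0.2026  0.074 ] depth [ 0.5421 -0.203   0.0709]
red [325.7544 181.2807] 57 [ 0.5448 -0.1528  0.074 ] depth [ 0.544  -0.1522  0.0797]
blue [342.708 270.073] 137 [ 0.5881 -0.2112  0.072 ]
yellow [339.7434 254.0796] 113 [ 0.5915 -0.1628  0.072 ]
green [318.3333 269.3623] 138 [ 0.5402 -0.208   0.072 ]
red [316.6795 251.5321] 156 [ 0.5448 -0.1536  0.072 ]
case 1282 ((0.5598531365394592, 0.1662960946559906), (0.1411411166191101, 0.20456697046756744), 79.26844787597656) 0.07950518073462838
head 999 ((0.612121045589447, 0.15662235021591187), (0.14369410276412964, 0.08624212443828583), 78.5055923461914) 0.12326497649920701
mid 297 ((0.556523859500885, 0.1655198037624359), (0.13956110179424286, 0.20602038502693176), 79.49308776855469) 0.062086964812788074
box ((0.5968606472015381, -0.18225295841693878), (0.13119402527809143, 0.17143338918685913), 85.77262115478516)
jar [0.4315 0.006  0.06  ] beaker [0.5189 0.4135 0.04  ] bottle [ 0.504  -0.4224  0.1   ]
```

View pics/crop.png

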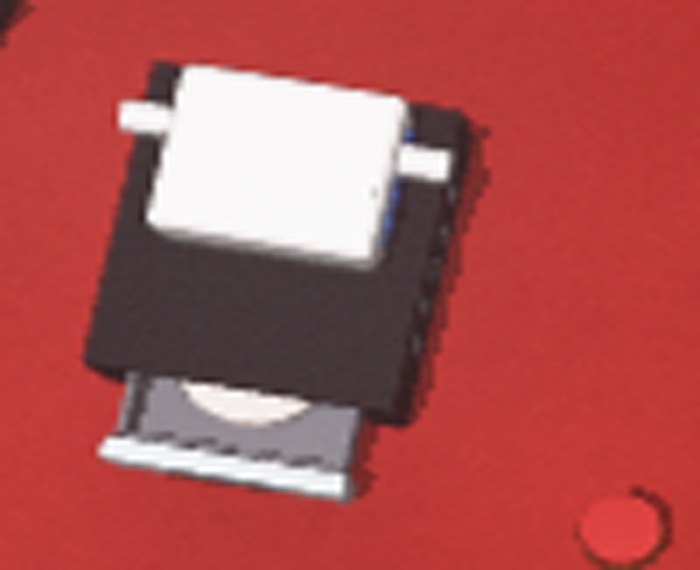

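```bash
cat >> h.py <<'E'
np.set_printoptions(precision=4,suppress=True)
def off(target):
    s=r.sense(); return s["ee_rot"].T@(np.array(target)-s["tcp_pos"])*100
E
python3 - <<'E'
from h import *
import pickle
c=pickle.load(open("top.pkl","rb")); H=np.load("H.npy")
print("big pump maxz",H[240:345,120:210,2].max())
f=lambda x,y:(185+x/7,130+y/6)
a=pt(c,*f(98,455),.068);b=pt(c,*f(348,494),.068);print("plate",a,b,np.linalg.norm(a-b),(a+b)/2)
d=pt(c,*f(88,362),.08);e=pt(c,*f(400,420),.08);print("case",d,e,np.linalg.norm(d-e),(d+e)/2)
ax=np.array([np.cos(np.radians(-10.7)),np.sin(np.radians(-10.7)),0])
q=(a+b)/2;g=(d+e)/2;print("travel",(g-q)@ax-.012,"lateral",(g-q)@[-ax[1],ax[0],0])
n=g*1-.012*ax; print("shut",n)
pre=q-ax*.06; pre[2]=.245; print("pre",pre,off(pre), "via",off([pre[0],.45,.245]))
print(r.sense()["time_s"])
E
```

```text
big pump maxz 1.6423962188348662
plate [0.4674 0.2377 0.068 ] [0.4479 0.1271 0.068 ] 0.11229952318795658 [0.4576 0.1824 0.068 ]
case [0.5141 0.241  0.08  ] [0.485  0.1037 0.08  ] 0.1403180629893216 [0.4996 0.1724 0.08  ]
travel 0.03106563282903663 lateral -0.002102105718014049
shut [0.4878 0.1746 0.08  ]
pre [0.3987 0.1936 0.245 ] [34.1927 34.2414 -0.0725] via [28.1472  9.322  -0.1198]
0.1
```

Request:
apply_moves(
  plan=[
    {"grip": 0, "offset": [5, 1.6, 0], "spin": 0},
    {"grip": 0, "offset": [10, 3.2, 0], "spin": 0},
    {"grip": 0, "offset": [14, 4.8, 0], "spin": 0},
    {"grip": 0, "offset": [18, 6.2, 0], "spin": 0},
    {"grip": 0, "offset": [22, 7.6, 0], "spin": 0},
  ],
)

```text
time_s: 0.6
tcp_pos: [0.3443, 0.4802, 0.2442]
ee_rot: [[0.972, -0.236, -0.0], [-0.236, -0.972, -0.001], [-0.0, 0.001, -1.0]]
wrist_force: [-0.2, 0.4, 0.0]
gripper_width: 0.63
gripper_force: 0.0
```

Request:
apply_moves(
  plan=[
    {"grip": 0, "offset": [3, 1, 0], "spin": 0},
    {"grip": 0, "offset": [6, 2, 0], "spin": -0.05},
    {"grip": 0, "offset": [7, 6, 0], "spin": -0.05},
    {"grip": 0, "offset": [8, 10, 0], "spin": -0.05},
    {"grip": 0, "offset": [9, 14, 0], "spin": -0.05},
  ],
)

```text
time_s: 1.1
tcp_pos: [0.3974, 0.3226, 0.2438]
ee_rot: [[0.982, -0.187, -0.001], [-0.187, -0.982, -0.001], [-0.001, 0.001, -1.0]]
wrist_force: [0.3, -0.7, 0.7]
gripper_width: 0.173
gripper_force: 0.0
```

```bash
python3 - <<'E'
from h import *
print(off([.3987,.1936,.245]));s=r.sense();print(s["tcp_pos"],s["time_s"],s["gripper_width"],np.degrees(np.arctan2(s["ee_rot"][1,0],s["ee_rot"][0,0])))
E
```

```text
[ 2.5375 12.6478 -0.1068]
[0.3974 0.3226 0.2438] 1.1 0.17260212868305738 -10.77614585668262
```

Request:
apply_moves(
  plan=[
    {"grip": 0, "offset": [1, 4.5, 0], "spin": 0},
    {"grip": 0, "offset": [2, 9, 0], "spin": 0},
    {"grip": 0, "offset": [2.5, 12.6, 0], "spin": 0},
    {"grip": 0, "offset": [2.5, 12.6, 4], "spin": 0},
    {"grip": 0, "offset": [2.5, 12.6, 8], "spin": 0},
  ],
)

```text
time_s: 1.6
tcp_pos: [0.3991, 0.1954, 0.1649]
ee_rot: [[0.982, -0.189, 0.003], [-0.189, -0.982, 0.004], [0.002, -0.004, -1.0]]
wrist_force: [1.2, 0.8, 0.1]
gripper_width: 0.008
gripper_force: 0.0
```

```bash
python3 - <<'E'
from h import *
c=r.capture("wrist");cv2.imwrite("pics/w1.png",c["img"])
s=r.sense();print(s["tcp_pos"],s["time_s"],s["gripper_width"],off([.3987,.1936,.058]))
E
```

```text
[0.3949 0.1924 0.1578] 1.65 0.006653279484316778 [ 0.4389 -0.2655  9.9742]
```

View pics/w1.png

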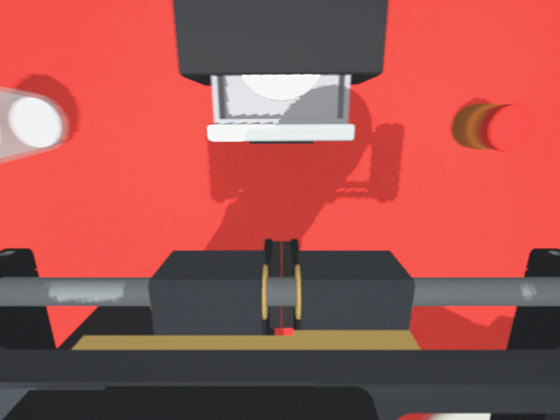

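The wrist view shows the closed fingers at column 281, centred on the plate (208–354, row 132) and square to it. The jar and beaker are well clear.

Request:
apply_moves(
  plan=[
    {"grip": 0, "offset": [0, 0, 4], "spin": 0},
    {"grip": 0, "offset": [0, 0, 7.5], "spin": 0},
    {"grip": 0, "offset": [0, 0, 10], "spin": 0},
    {"grip": 0, "offset": [2, 0, 10], "spin": 0},
    {"grip": 0, "offset": [4, 0, 10], "spin": 0},
  ],
)

```text
time_s: 2.15
tcp_pos: [0.438, 0.1885, 0.0641]
ee_rot: [[0.983, -0.185, -0.002], [-0.185, -0.983, -0.002], [-0.002, 0.003, -1.0]]
wrist_force: [0.6, 1.0, 0.6]
gripper_width: 0.009
gripper_force: 0.0
```

Request:
apply_moves(
  plan=[
    {"grip": 0, "offset": [0.7, 0, 0], "spin": 0},
    {"grip": 0, "offset": [1.4, 0, 0], "spin": 0},
    {"grip": 0, "offset": [2.1, 0, 0], "spin": 0},
    {"grip": 0, "offset": [2.8, 0, 0], "spin": 0},
    {"grip": 0, "offset": [3.2, 0, 0], "spin": 0},
  ],
)

```text
time_s: 2.65
tcp_pos: [0.4696, 0.1826, 0.0647]
ee_rot: [[0.982, -0.187, -0.0], [-0.187, -0.982, -0.0], [-0.0, 0.0, -1.0]]
wrist_force: [-2.7, 1.1, 0.1]
gripper_width: 0.004
gripper_force: 1.2
```

Request:
apply_moves(
  plan=[
    {"grip": 0, "offset": [0.3, 0, 0], "spin": 0},
    {"grip": 0, "offset": [0.5, 0, 0], "spin": 0},
    {"grip": 0, "offset": [0.7, 0, 0], "spin": 0},
    {"grip": 0, "offset": [0.9, 0, 0], "spin": 0},
    {"grip": 0, "offset": [0.9, 0, 0], "spin": 0},
  ],
)

```text
time_s: 3.15
tcp_pos: [0.4786, 0.1808, 0.0646]
ee_rot: [[0.982, -0.187, 0.0], [-0.187, -0.982, -0.0], [0.0, 0.0, -1.0]]
wrist_force: [-0.7, -0.2, -0.0]
gripper_width: 0.009
gripper_force: 0.0
```

Request:
apply_moves(
  plan=[
    {"grip": 0, "offset": [0.1, 0, 0], "spin": 0},
    {"grip": 0, "offset": [0.2, 0, 0], "spin": 0},
    {"grip": 0, "offset": [0.3, 0, 0], "spin": 0},
    {"grip": 0, "offset": [0.3, 0, 0], "spin": 0},
  ],
)

```text
time_s: 3.55
tcp_pos: [0.4788, 0.1805, 0.0645]
ee_rot: [[0.982, -0.187, -0.004], [-0.187, -0.982, -0.001], [-0.004, 0.001, -1.0]]
wrist_force: [-9.6, 5.5, 4.9]
gripper_width: 0.006
gripper_force: 5.7
```

Request:
apply_moves(
  plan=[
    {"grip": 0, "offset": [0.2, 0, 0], "spin": 0},
    {"grip": 0, "offset": [0.3, 0, 0], "spin": 0},
    {"grip": 0, "offset": [0.3, 0, 0], "spin": 0},
  ],
)

```text
time_s: 3.85
tcp_pos: [0.479, 0.1803, 0.0645]
ee_rot: [[0.982, -0.188, -0.009], [-0.188, -0.982, -0.001], [-0.009, 0.003, -1.0]]
wrist_force: [-21.5, 13.0, 13.6]
gripper_width: 0.01
gripper_force: 11.6
```

Request:
apply_moves(
  plan=[
    {"grip": 0, "offset": [-1, 0, 0], "spin": 0},
    {"grip": 0, "offset": [-5, 0, 0], "spin": 0},
    {"grip": 0, "offset": [-5, 0, -4.5], "spin": 0},
    {"grip": 0, "offset": [-5, 0, -9], "spin": 0},
    {"grip": 0, "offset": [-5, 0, -9], "spin": 0},
  ],
)

```text
time_s: 4.35
tcp_pos: [0.4384, 0.1914, 0.1606]
ee_rot: [[0.983, -0.185, 0.012], [-0.185, -0.983, 0.008], [0.01, -0.01, -1.0]]
wrist_force: [0.3, 1.0, -1.4]
gripper_width: 0.002
gripper_force: 0.0
```

```bash
python3 - <<'E'
from h import *
c=r.capture("wrist");cv2.imwrite("pics/w2.png",c["img"])
s=r.sense();print(s["tcp_pos"],s["time_s"],off([.5886,-.208,.18]))
E
```

```text
[0.4367 0.1903 0.1577] 4.4 [22.3473 36.2955 -2.324 ]
```

View pics/w2.png

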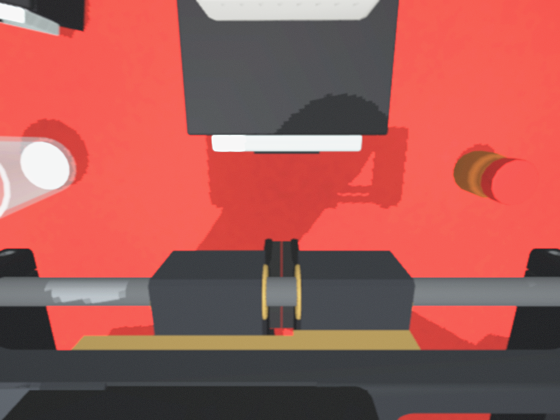

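The tray is shut: the plate's strip (212–362, rows 135–151) lies against the casing, about 12 mm proud. The jar and beaker have not moved.

Request:
apply_moves(
  plan=[
    {"grip": 0, "offset": [0, 2, -4], "spin": 0},
    {"grip": 0, "offset": [1, 6.5, -4], "spin": 0},
    {"grip": 0, "offset": [2.5, 11, -4], "spin": 0},
    {"grip": 0, "offset": [4, 15.5, -4], "spin": 0},
    {"grip": 0, "offset": [5.5, 20, -4], "spin": 0},
  ],
)

```text
time_s: 4.9
tcp_pos: [0.4511, -0.0197, 0.1937]
ee_rot: [[0.982, -0.186, -0.001], [-0.186, -0.982, -0.001], [-0.001, 0.001, -1.0]]
wrist_force: [1.2, 0.3, -0.7]
gripper_width: 0.011
gripper_force: 0.0
```

Request:
apply_moves(
  plan=[
    {"grip": 0, "offset": [1.5, 4.5, 0], "spin": 0},
    {"grip": 0, "offset": [3, 9, 0], "spin": 0},
    {"grip": 0, "offset": [4.5, 13, 0], "spin": 0},
    {"grip": 0, "offset": [4.5, 15.5, 0], "spin": 0},
    {"grip": 0, "offset": [4.5, 15.5, 0], "spin": 0},
  ],
)

```text
time_s: 5.4
tcp_pos: [0.4657, -0.1811, 0.1928]
ee_rot: [[0.981, -0.192, -0.003], [-0.192, -0.981, -0.0], [-0.003, 0.001, -1.0]]
wrist_force: [0.4, -0.2, 0.8]
gripper_width: 0.005
gripper_force: 0.0
```

Request:
apply_moves(
  plan=[
    {"grip": 0, "offset": [0, 0, 0], "spin": 0},
    {"grip": 0, "offset": [0, 0, 0], "spin": 0},
    {"grip": 0, "offset": [0, 0, 0], "spin": 0},
  ],
)

```text
time_s: 5.7
tcp_pos: [0.467, -0.1774, 0.1944]
ee_rot: [[0.983, -0.185, -0.0], [-0.185, -0.983, 0.0], [-0.0, -0.0, -1.0]]
wrist_force: [0.8, -0.6, -0.0]
gripper_width: 0.002
gripper_force: 0.0
```

```bash
python3 - <<'E'
from h import *
c=r.capture("wrist");cv2.imwrite("pics/w3.png",c["img"])
s=r.sense();print(s["tcp_pos"],s["ee_rot"],s["time_s"])
h=cv2.cvtColor(c["img"],cv2.COLOR_BGR2HSV)
C={"blue":((105,120,60),(130,255,255)),"yellow":((22,120,80),(35,255,255)),"green":((45,100,50),(85,255,255)),"red":((0,180,90),(8,255,255))}
for k in C:
    m=cv2.inRange(h,*C[k]);m[240:]=0;n,l,st,ce=cv2.connectedComponentsWithStats(m)
    for i in range(1,n):
        if 300<st[i,4]<8000:print(k,ce[i],st[i],pt(c,*ce[i],.074),pt(c,*ce[i]))
E
```

```text
[ 0.4671 -0.1774  0.1945] [[ 0.9827 -0.1851 -0.    ]
 [-0.1851 -0.9827  0.    ]
 [-0.     -0.     -1.    ]] 5.75
blue [222.5966   3.1373] [194   0  80  11 466] [ 0.6269 -0.1631  0.074 ] [ 0.6338 -0.1608  0.0526]
green [295.892  113.4646] [280  97  33  34 861] [ 0.5416 -0.2021  0.074 ] [ 0.5416 -0.2021  0.0732]
red [526.183   59.5719] [501  52  51  24 306] [ 0.548  -0.3804  0.074 ] [ 0.5494 -0.4334  0.0017]
red [ 13.6836 139.3333] [  0  74  32 143 825] [0.564  0.0263 0.074 ] [ 0.5702  0.0895 -0.0016]
red [234.6795 122.3667] [220 106  31  31 649] [ 0.5439 -0.1529  0.074 ] [ 0.5439 -0.1527  0.0727]
```

View pics/w3.png

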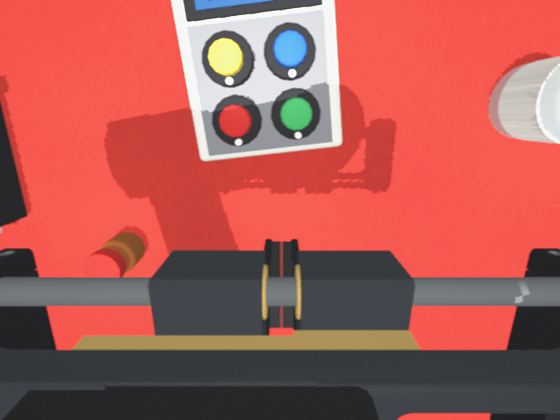

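The wrist view shows yellow (225,56), blue (290,48), red (235,121) and green (296,113), all four pins standing. Its positions agree with the top view. Next, hover over blue.

Request:
apply_moves(
  plan=[
    {"grip": 0, "offset": [4, 0.2, 0], "spin": 0},
    {"grip": 0, "offset": [8, 0.4, 0], "spin": 0},
    {"grip": 0, "offset": [12.5, 0.5, 0], "spin": 0},
    {"grip": 0, "offset": [12.5, 0.5, 4], "spin": 0},
    {"grip": 0, "offset": [12.5, 0.5, 8], "spin": 0},
  ],
)

```text
time_s: 6.25
tcp_pos: [0.5912, -0.2058, 0.1143]
ee_rot: [[0.983, -0.185, 0.004], [-0.185, -0.983, -0.0], [0.004, -0.001, -1.0]]
wrist_force: [0.2, 0.6, -1.1]
gripper_width: 0.004
gripper_force: 0.0
```

Request:
apply_moves(
  plan=[
    {"grip": 0, "offset": [0, 0, 0], "spin": 0},
    {"grip": 0, "offset": [0, 0, 0], "spin": 0},
    {"grip": 0, "offset": [0, 0, 0], "spin": 0},
  ],
)

```text
time_s: 6.55
tcp_pos: [0.5905, -0.2065, 0.1173]
ee_rot: [[0.983, -0.185, 0.005], [-0.185, -0.983, -0.001], [0.005, 0.0, -1.0]]
wrist_force: [-1.2, -0.3, 0.4]
gripper_width: 0.001
gripper_force: 0.0
```

```bash
python3 - <<'E'
from h import *
s=r.sense();print(s["tcp_pos"],s["time_s"],s["wrist_force"],off([.589,-.206,.089]),r.tcp_to_tips)
E
```

```text
[ 0.5905 -0.2065  0.1173] 6.55 [-1.1788 -0.3235  0.3897] [-0.1687 -0.0261  2.8295] 0.022
```

Request:
apply_moves(
  plan=[
    {"grip": 0, "offset": [-0.1, 0, 0.8], "spin": 0},
    {"grip": 0, "offset": [-0.1, 0, 1.6], "spin": 0},
    {"grip": 0, "offset": [-0.1, 0, 2.2], "spin": 0},
    {"grip": 0, "offset": [-0.1, 0, 2.6], "spin": 0},
    {"grip": 0, "offset": [-0.1, 0, 2.6], "spin": 0},
  ],
)

```text
time_s: 7.05
tcp_pos: [0.588, -0.2063, 0.0895]
ee_rot: [[0.983, -0.186, 0.0], [-0.186, -0.983, -0.0], [0.0, 0.0, -1.0]]
wrist_force: [-0.6, 2.1, 4.4]
gripper_width: 0.001
gripper_force: 2.4
```

Request:
apply_moves(
  plan=[
    {"grip": 0, "offset": [0, 0, 0.1], "spin": 0},
    {"grip": 0, "offset": [0, 0, 0.2], "spin": 0},
    {"grip": 0, "offset": [0, 0, 0.3], "spin": 0},
    {"grip": 0, "offset": [0, 0, 0.3], "spin": 0},
  ],
)

```text
time_s: 7.45
tcp_pos: [0.5881, -0.2064, 0.0892]
ee_rot: [[0.983, -0.185, 0.001], [-0.185, -0.983, -0.001], [0.001, 0.001, -1.0]]
wrist_force: [-5.0, 4.1, 17.8]
gripper_width: 0.008
gripper_force: 8.9
```

Request:
apply_moves(
  plan=[
    {"grip": 0, "offset": [0, 0, -1], "spin": 0},
    {"grip": 0, "offset": [0, 0, -4], "spin": 0},
    {"grip": 0, "offset": [0, 0, -4], "spin": 0},
    {"grip": 0, "offset": [-0.4, -3, -4], "spin": 0},
    {"grip": 0, "offset": [-0.4, -4.9, -4], "spin": 0},
  ],
)

```text
time_s: 7.95
tcp_pos: [0.5925, -0.1568, 0.125]
ee_rot: [[0.982, -0.188, -0.001], [-0.188, -0.982, 0.0], [-0.001, -0.0, -1.0]]
wrist_force: [-0.5, 0.2, 0.0]
gripper_width: 0.001
gripper_force: 0.0
```

Request:
apply_moves(
  plan=[
    {"grip": 0, "offset": [0, 0, 0], "spin": 0},
    {"grip": 0, "offset": [0, 0, 0], "spin": 0},
    {"grip": 0, "offset": [0, 0, 0], "spin": 0},
  ],
)

```text
time_s: 8.25
tcp_pos: [0.5928, -0.1581, 0.1251]
ee_rot: [[0.982, -0.187, -0.001], [-0.187, -0.982, -0.0], [-0.001, 0.0, -1.0]]
wrist_force: [0.7, 0.4, -0.8]
gripper_width: 0.001
gripper_force: 0.0
```

```bash
python3 - <<'E'
from h import *
s=r.sense();print(s["tcp_pos"],s["time_s"],s["wrist_force"],off([.593,-.157,.089]))
c=r.capture("wrist");cv2.imwrite("pics/w4.png",c["img"])
c=r.capture("side");cv2.imwrite("pics/s4.png",cv2.resize(c["img"][230:320,290:400],None,fx=6,fy=6))
E
```

```text
[ 0.5928 -0.1581  0.1251] 8.25 [ 0.6549  0.4079 -0.8404] [ 0.0064 -0.1113  3.6091]
```

View pics/s4.png

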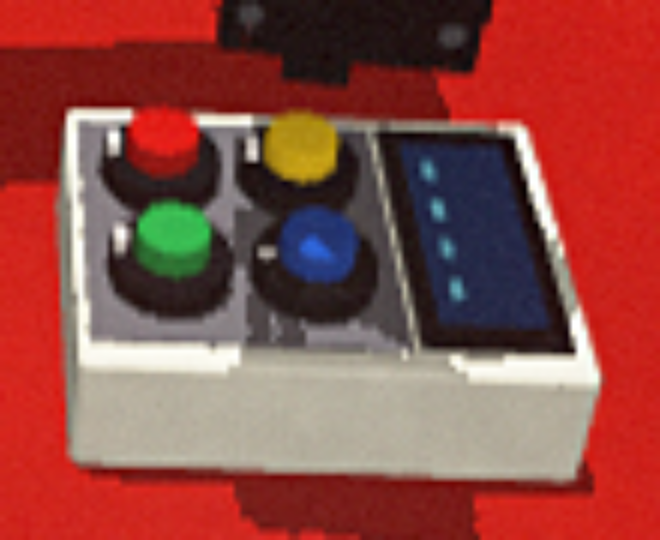

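The side view shows the blue pin down at (268,252), the blue key up again, and the other three pins still standing. Next, yellow.

Request:
apply_moves(
  plan=[
    {"grip": 0, "offset": [0, -0.1, 1.2], "spin": 0},
    {"grip": 0, "offset": [0, -0.1, 2.3], "spin": 0},
    {"grip": 0, "offset": [0, -0.1, 3], "spin": 0},
    {"grip": 0, "offset": [0, -0.1, 3.5], "spin": 0},
    {"grip": 0, "offset": [0, -0.1, 3.5], "spin": 0},
  ],
)

```text
time_s: 8.85
tcp_pos: [0.5923, -0.1567, 0.0902]
ee_rot: [[0.982, -0.186, -0.003], [-0.186, -0.982, -0.0], [-0.003, 0.001, -1.0]]
wrist_force: [-1.5, 0.3, 4.3]
gripper_width: 0.006
gripper_force: 2.2
```

Request:
apply_moves(
  plan=[
    {"grip": 0, "offset": [0, 0, 0.1], "spin": 0},
    {"grip": 0, "offset": [0, 0, 0.2], "spin": 0},
    {"grip": 0, "offset": [0, 0, 0.3], "spin": 0},
    {"grip": 0, "offset": [0, 0, 0.3], "spin": 0},
  ],
)

```text
time_s: 9.25
tcp_pos: [0.5924, -0.1566, 0.0893]
ee_rot: [[0.983, -0.186, -0.002], [-0.186, -0.983, -0.001], [-0.001, 0.001, -1.0]]
wrist_force: [-6.4, 2.1, 11.4]
gripper_width: 0.007
gripper_force: 6.2
```

Request:
apply_moves(
  plan=[
    {"grip": 0, "offset": [0, 0, 0.1], "spin": 0},
    {"grip": 0, "offset": [0, 0, 0.1], "spin": 0},
    {"grip": 0, "offset": [0, 0, -1], "spin": 0},
    {"grip": 0, "offset": [0, 0, -4.2], "spin": 0},
    {"grip": 0, "offset": [0, 0, -4.2], "spin": 0},
  ],
)

```text
time_s: 9.75
tcp_pos: [0.5965, -0.1569, 0.1338]
ee_rot: [[0.983, -0.186, 0.01], [-0.186, -0.983, -0.001], [0.01, -0.0, -1.0]]
wrist_force: [0.5, -0.4, 0.4]
gripper_width: 0.005
gripper_force: 0.0
```

Request:
apply_moves(
  plan=[
    {"grip": 0, "offset": [-2, 2.5, 0], "spin": 0},
    {"grip": 0, "offset": [-4.2, 5.4, 0], "spin": 0},
    {"grip": 0, "offset": [-4.2, 5.4, 0], "spin": 0},
    {"grip": 0, "offset": [-4.2, 5.4, 0], "spin": 0},
    {"grip": 0, "offset": [-4.2, 5.4, 0], "spin": 0},
  ],
)

```text
time_s: 10.25
tcp_pos: [0.5427, -0.2015, 0.1294]
ee_rot: [[0.982, -0.186, 0.001], [-0.186, -0.982, -0.0], [0.001, -0.0, -1.0]]
wrist_force: [0.2, 0.1, -0.3]
gripper_width: 0.002
gripper_force: 0.0
```

```bash
python3 - <<'E'
from h import *
s=r.sense();print(s["tcp_pos"],s["time_s"],s["wrist_force"],off([.5416,-.2023,.089]))
c=r.capture("side");cv2.imwrite("pics/s5.png",cv2.resize(c["img"][230:320,290:400],None,fx=6,fy=6))
E
```

```text
[ 0.5427 -0.2015  0.1294] 10.25 [ 0.1785  0.1163 -0.315 ] [-0.1012  0.0961  4.0439]
```

View pics/s5.png

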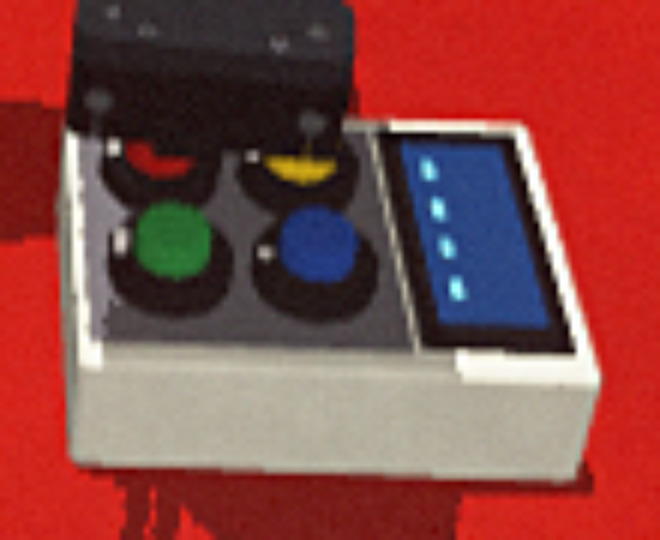

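```bash
python3 - <<'E'
import cv2
for n in("s4","s5"):
    g=cv2.cvtColor(cv2.imread(f"pics/{n}.png"),cv2.COLOR_BGR2GRAY)
    print(n,"yellow",g[126:174:6,252],"blue",g[228:276:6,267],"red",g[126:174:6,114])
E
```

```text
s4 yellow [137 107 162 199 215 204  82  17] blue [ 44  25  27  90 155 112  42  27] red [165 218 254 227 183  88  31  31]
s5 yellow [ 21  22  23  17  71 131  69  20] blue [ 44  24  25  88 151 110  43  25] red [ 18  21  91 189 194  85  27  30]
```

The yellow pin is now short, matching blue's profile, so it is down. Next, green.

Request:
apply_moves(
  plan=[
    {"grip": 0, "offset": [-0.1, 0.1, 1.5], "spin": 0},
    {"grip": 0, "offset": [-0.1, 0.1, 2.7], "spin": 0},
    {"grip": 0, "offset": [-0.1, 0.1, 3.5], "spin": 0},
    {"grip": 0, "offset": [-0.1, 0.1, 3.9], "spin": 0},
    {"grip": 0, "offset": [-0.1, 0.1, 3.9], "spin": 0},
  ],
)

```text
time_s: 10.8
tcp_pos: [0.5407, -0.2021, 0.0904]
ee_rot: [[0.983, -0.186, -0.001], [-0.186, -0.983, 0.0], [-0.001, -0.0, -1.0]]
wrist_force: [-2.1, 2.1, 4.2]
gripper_width: 0.006
gripper_force: 2.2
```

Request:
apply_moves(
  plan=[
    {"grip": 0, "offset": [0, 0, 0.1], "spin": 0},
    {"grip": 0, "offset": [0, 0, 0.2], "spin": 0},
    {"grip": 0, "offset": [0, 0, 0.4], "spin": 0},
    {"grip": 0, "offset": [0, 0, 0.4], "spin": 0},
  ],
)

```text
time_s: 11.2
tcp_pos: [0.541, -0.2024, 0.0893]
ee_rot: [[0.983, -0.186, 0.001], [-0.186, -0.983, -0.001], [0.001, 0.0, -1.0]]
wrist_force: [-4.6, 5.7, 14.7]
gripper_width: 0.004
gripper_force: 7.9
```

Green is at its stop. Lift well clear and check.

Request:
apply_moves(
  plan=[
    {"grip": 0, "offset": [0, 0, -1], "spin": 0},
    {"grip": 0, "offset": [0, 0, -5], "spin": 0},
    {"grip": 0, "offset": [0, 0, -9], "spin": 0},
    {"grip": 0, "offset": [-4, 0, -11], "spin": 0},
    {"grip": 0, "offset": [-8, 0, -11], "spin": 0},
  ],
)

```text
time_s: 11.7
tcp_pos: [0.464, -0.1882, 0.1996]
ee_rot: [[0.982, -0.187, 0.008], [-0.187, -0.982, -0.002], [0.008, 0.0, -1.0]]
wrist_force: [-0.1, -0.1, -0.1]
gripper_width: 0.003
gripper_force: 0.0
```

Request:
apply_moves(
  plan=[
    {"grip": 0, "offset": [0, 0, 0], "spin": 0},
    {"grip": 0, "offset": [0, 0, 0], "spin": 0},
    {"grip": 0, "offset": [0, 0, 0], "spin": 0},
  ],
)

```text
time_s: 12.0
tcp_pos: [0.4631, -0.1879, 0.1967]
ee_rot: [[0.982, -0.187, 0.001], [-0.187, -0.982, -0.0], [0.001, 0.0, -1.0]]
wrist_force: [0.7, 1.2, -0.6]
gripper_width: 0.006
gripper_force: 0.0
```

```bash
python3 - <<'E'
from h import *
s=r.sense();print(s["tcp_pos"],s["time_s"],s["wrist_force"])
c=r.capture("side");cv2.imwrite("pics/s6.png",np.vstack([cv2.resize(c["img"][240:300,295:395],None,fx=6,fy=6)[:360],cv2.resize(c["img"][115:235,230:380],(600,240))]))
E
```

```text
[ 0.4631 -0.1879  0.1967] 12.0 [ 0.6977  1.1907 -0.5972]
```

View pics/s6.png

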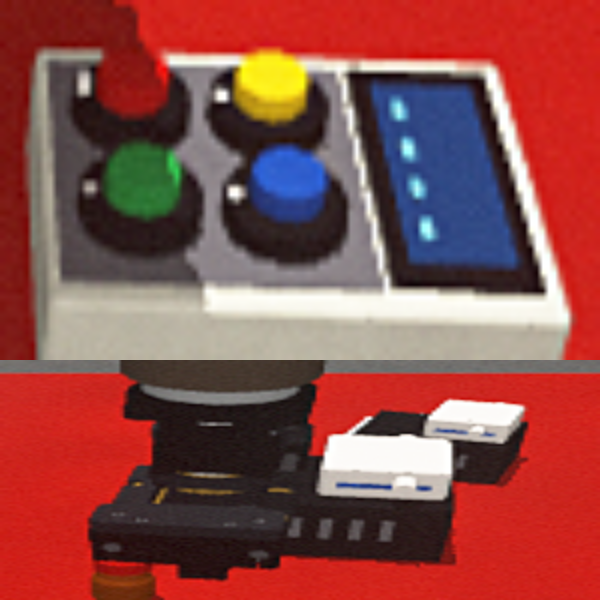

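The blue (237,193), yellow (222,96) and green (90,187) pins are down, and all the keys are up. The red pin (84,83) is still standing. Handing in.

```bash
python3 -c "
from station import r
print(r.finish_job())"
```

```text
the job is handed in; nothing more can be done
None
```

The tray is fully home, and the blue, yellow and green keys were pressed in that order; red and the glassware were left alone, and the job was handed in at about 12 s.

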